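Mark three sides of a fixture block at the sprung marking head

ROBOT

A 6-joint arm with a two-finger parallel gripper is mounted at the origin on a cart in front of the work surface, level with it; the furniture and walls round the work are solid. World frame = base frame: x ahead of the robot, y to its left, z up, the work surface at z = 0. Lengths are in m, angles in rad, forces in N, time in s.
With the tool pointing down it reaches from about 0.35 to 0.875 m from the base axis. Payload 15.5 kg.
Tool frame: the origin (TCP) lies at the very end of the fingers, on their centre line; the grasp point (between the pads) lies 19 mm behind it; x points along the fingers, y is the direction in which the jaws open and shut, and the axes are right-handed (so a half turn about x gives the same grasp; the last joint's range is limited). The gripper opens to 85 mm and grips with 20 to 120 N. Pads are 22 mm wide; open, the fingers measure 114 mm over their backs; the gripper's body (76 mm by 85 mm) begins 54 mm behind the grasp point. The pads swing forward as they close: fully open they stand 13 mm farther back than shut.
Start: joints at [-1.327, 0.494, 1.345, -0, 1.302, -0.096], TCP at [0.208, -0.589, 0.231] pointing down, gripper open.
Joint ranges: [-2.91, 2.91], [-0.82, 2.16], [0.22, 2.67], [-1.22, 4.37], [0.12, 2.79], [-3.08, 3.08]. Speed limits (rad/s): [1.89, 1.89, 2.57, 3.01, 3.01, 3.01].

INTERFACE

Orientations are given as a unit quaternion [w, x, y, z].
In Python, from rig import ctrl gives the robot as it stands.
- The arm moves only by the shell command python3 -m jog 'ROWS'. ROWS is text: rows parted by semicolons, each of 7 numbers parted by spaces: the shift along the tool's x, y, z each as a share of 25 cm, from -1 to 1, then the turn, a rotation vector about the tool's x, y, z each as a share of 360 degrees, from -1 to 1, then the closure, from -1 (fully open) to 1 (shut). In form: dx dy dz rx ry rz hand; .... A call has 1 to 8 rows; each row is the pose to reach, as a shift and turn from the pose commanded when the call began, along the tool's axes at that moment, turning the shorter way round; what a row does not reach only later rows make up. A row lasts 1/8 s, in which the tool goes at most 62.5 mm and 10.7 degrees, less where a joint would pass 70% of its speed; a pose out of reach is approached as far as the arm can. A call with a number of a shift or a turn outside -1 to 1 is refused whole. A call with a gripper value outside its range is refused whole. The fingers move at their own pace and stop on an object; the grip force is fixed at half the most. Time passes only in rows, so rows that repeat a pose let the fingers close. It gives the time, the measured TCP pose, the force and the opening at its end, in the units of the state.
- ctrl.observe(): the state, without advancing time (a new reading comes with each control period).
- ctrl.get_image(name): name is "side" or "top"; returns (picture, depth): 384x512x3 uint8, blue, green, red; 384x512 float32, m along the optical axis (not along the pixel's ray), 0 where there is no reading.
- ctrl.camera_model(name): a dict with "K" (3x3 intrinsics, pixels), "world_from_camera" (4x4, takes a point from camera to world coordinates). Camera axes: x right, y down, z forward; pixel columns grow to the right and rows downward; lengths in m; the calibration is good to about 2 mm. A picture is of the moment at which its call begins. camera_model takes no time and is no camera call.
- ctrl.close_job(): hands the job in, once; it reports no verdict.
The state is a dict: "clock": time; "joint_pos": joint angles; "dq": joint speeds; "joint_torque": joint torques, N m; "position": TCP position; "tool_rot": TCP orientation; "wrist_force": force on the tool from outside, world axes, zero at the start; "torque": the same for the moment, N m; "width": opening from 0.0 (shut) to 1.0 (fully open).
Only numpy, scipy, OpenCV 4.12 (cv2) and the standard library are available. Lean on these libraries where they do the work, as an engineer would, in place of code of your own. Each camera call takes 0.05 s, during which the arm holds its last target. There are 200 camera calls.

TASK

Pick up the wooden block and mark three of its sides at the bench marking head, turning it a quarter turn between marks: first the end on your left as the block stands now, then the long side that faces away from you, then the end on your right. For each mark hold the block upright, push the side squarely onto the red-tipped nose, in the middle of the side's width and in the lower half of its height, until the sprung nose is fully in, and keep it there a moment, without forcing it. Then set the block down upright in the red tray and let go; leave the mug, the tape and the screwdriver where they are.

Things in the scene. Friction and masses are not known exactly. Their poses are not given: they have to be found in the camera images.
- block_mid (a point): Centre (half-way up) of the loose wooden block, a box 42 mm (its x) by 98 mm (its y) by 64 mm high (its z), 0.15 to 0.3 kg. At the start it stands on the bench, its long axis across your view within 35 degrees: its +y end (42 x 64) is on the robot's left, its +x long side (98 x 64) faces away, its -y end is on the right. Grip it across the 42 mm near the top: the lower half stays free.
- head_face (a point): Marking head, fixed: centre of the front face of its level barrel, 90 mm above the bench. x runs along the barrel into it, roughly away from the robot (yaw within 0.3 rad); z up. A locked sleeve (19 mm diameter), then the sprung nose (brass, 12 mm, red tip) stand out along -x. The nose tip is 38 to 66 mm in front of this face: the sleeve is set anew each time, so feel for the tip or look.
- nose (a joint): How far the sprung nose is pushed in: 0 = out, 0.012 m = fully in against its stop. The spring resists with 3 N at the start and 7.8 N when fully in; beyond that the head is rigid.
- marker: The whole marking head; origin on the bench directly below head_face, same axes. Grey base 110 x 100 x 12 mm, from 10 mm in front of the origin to 100 mm behind; grey bracket behind the face; barrel and collar up to 33 mm in diameter, top 107 mm above the bench, on the same line as the nose.
- tray_floor (a point): Centre of the inner floor of the red open tray, 2 mm above the bench, tray fixed on the bench. Inner size 145 mm (its x) by 216 mm (its y); walls 41 mm high over the bench, 3 mm thick; slim upstands to 60 mm at two corners. Its long axis points roughly away from the robot.
- tray: The red tray; origin at the middle of its underside, axes as tray_floor.
- mug: Loose mug, black above and white below, 82 mm diameter, 97 mm high, a bystander behind the work on the left; origin at its foot.
- tape: Loose roll of masking tape, 104 mm diameter, 25 mm high, lying flat, a bystander behind the work on the right; origin at its underside.
- screwdriver_2: Loose screwdriver with yellow handle, 202 mm long, lying on the bench near the robot, a bystander; origin at the middle of its underside.
Mind the look-alikes: they are no part of the job. There is more than one size of the part that bears block_mid; the job needs the middle-sized.

How it is judged:
On the way, in this order (a step that is already met when the one before it is completed fails the run):
1. the end that was on the left pushes the nose fully in (value of joint nose above 0.009 m and contact force between block and marker above 2 N and y of head_face in the frame of block_mid above 0.069 m and x of head_face in the frame of block_mid between -0.012 and 0.012 m and z of head_face in the frame of block_mid between -0.029 and -0.001 m and angle between the y axis of block_mid and the x axis of head_face, either way round below 0.12 rad and angle between block_mid's own z axis and vertical below 0.12 rad), for 0.2 s.
2. the long side that faced away pushes the nose fully in (value of joint nose above 0.009 m and contact force between block and marker above 2 N and x of head_face in the frame of block_mid above 0.041 m and y of head_face in the frame of block_mid between -0.012 and 0.012 m and z of head_face in the frame of block_mid between -0.029 and -0.001 m and angle between the x axis of block_mid and the x axis of head_face, either way round below 0.12 rad and angle between block_mid's own z axis and vertical below 0.12 rad), for 0.2 s.
3. the end that was on the right pushes the nose fully in (value of joint nose above 0.009 m and contact force between block and marker above 2 N and y of head_face in the frame of block_mid below -0.069 m and x of head_face in the frame of block_mid between -0.012 and 0.012 m and z of head_face in the frame of block_mid between -0.029 and -0.001 m and angle between the y axis of block_mid and the x axis of head_face, either way round below 0.12 rad and angle between block_mid's own z axis and vertical below 0.12 rad), for 0.2 s.
4. the block stands on the tray floor while it is still held (x of block_mid in the frame of tray_floor between -0.055 and 0.055 m and y of block_mid in the frame of tray_floor between -0.09 and 0.09 m and z of block_mid in the frame of tray_floor below 0.037 m and angle between block_mid's own z axis and vertical below 0.1 rad and contact force between block and tray above 0.2 N and contact force between the fingers and block above 1 N), for 0.05 s.
At the end, for the whole second after the job is handed in: The block stands upright (within 0.1 rad) and at rest on the floor of the red tray, inside its walls, let go, after its left end, far long side and right end have been marked in that order (x of block_mid in the frame of tray_floor between -0.055 and 0.055 m and y of block_mid in the frame of tray_floor between -0.09 and 0.09 m and z of block_mid in the frame of tray_floor below 0.037 m and angle between block_mid's own z axis and vertical below 0.1 rad and contact force between block and tray above 0.5 N and linear speed of block below 0.02 m/s); the robot touches nothing.
It fails at once if the block is forced against the marking head (over 40 N) (contact force between block and marker above 40 N).
It fails at once if the robot itself pushes on the marking head (over 10 N) (contact force between any of the arm, the fingers and marker above 10 N).
It fails at once if the mug is moved by more than 30 mm (distance of mug from where it was at the start of the episode above 0.03 m).
It fails at once if the tape is moved by more than 30 mm (distance of tape from where it was at the start of the episode above 0.03 m).
It fails at once if the screwdriver is moved by more than 30 mm (distance of screwdriver_2 from where it was at the start of the episode above 0.03 m).
It also fails if it takes over 67 s, if anything falls off the work surface, if the arm or the gripper's body presses on something with over 40 N, if the wrist force passes 120 N, or if a joint passes its speed limit or range.

## Working session

There is one attempt and no reset: what is moved stays moved. The work goes in short steps, Python scripts to look and compute and a shell command to move; the robot and the scene stay as the last step left them, time stands still between calls to the robot, and variables do not carry over. Pictures are saved under pics/ and viewed, about 8 in all and at most 12, crops included, and the job is handed in when it is done.

```bash
ls; mkdir -p pics; python3 - <<'E'
from rig import ctrl
import cv2,numpy as np,pickle
for n in("top","side"):
    im,d=ctrl.get_image(n); cm=ctrl.camera_model(n)
    cv2.imwrite(f"pics/{n}0.png",im); pickle.dump((im,d,cm),open(f"pics/{n}0.pkl","wb"))
    print(n,np.round(cm["K"],1).tolist(),np.round(cm["world_from_camera"],3).tolist())
print(ctrl.observe())
E
```

```text
pics
top [[370.2, 0.0, 251.4], [0.0, 370.2, 194.7], [0.0, 0.0, 1.0]] [[-0.002, -0.995, 0.095, 0.459], [-1.0, 0.003, 0.009, 0.204], [-0.009, -0.095, -0.995, 1.533], [0.0, 0.0, 0.0, 1.0]]
side [[353.2, 0.0, 256.1], [0.0, 353.2, 189.5], [0.0, 0.0, 1.0]] [[0.99, -0.089, 0.109, 0.431], [-0.14, -0.562, 0.815, -0.822], [-0.011, -0.822, -0.569, 0.81], [0.0, 0.0, 0.0, 1.0]]
{'clock': 0.1, 'joint_pos': array([-1.32647781e+00,  4.94127548e-01,  1.34603977e+00, -2.00078425e-05,
        1.30248347e+00, -9.55272242e-02]), 'dq': array([ 0.00030321, -0.00054144, -0.00282397,  0.00019826, -0.00114223,
       -0.00061581]), 'joint_torque': array([ 3.31894531e-03, -8.83586025e+01, -3.84564078e+01,  1.81710583e-06,
        5.14620391e-03, -1.46678155e-05]), 'position': array([ 0.20824566, -0.58896483,  0.23076579]), 'tool_rot': array([-0.1192055 , -0.69688787, -0.11995064,  0.69695709]), 'wrist_force': array([ 0.35414329,  0.10685155, -0.32608933]), 'torque': array([0.02052985, 0.01324871, 0.01999564]), 'width': 0.993760982942556}
```

View pics/top0.png

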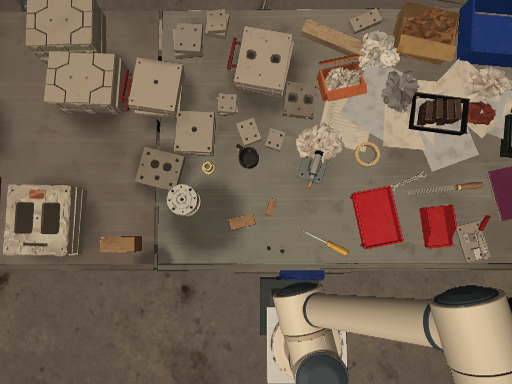

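View pics/side0.png

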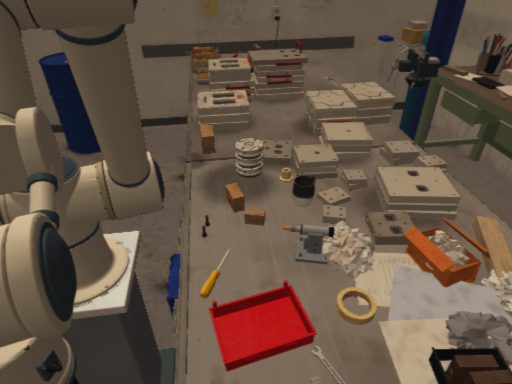

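The top view shows the middle block at about (242,222). A smaller look-alike is at (271,206) and a larger one at (120,244). The head's nose is at about (309,186), the big red tray at (377,217), the mug at (248,156) and the screwdriver at (327,243). Next I'll measure these.

```bash
cat > h.py <<'E'
import cv2,numpy as np,pickle
def load(n): return pickle.load(open(f"pics/{n}.pkl","rb"))
def pts(im,d,cm):
    v,u=np.mgrid[:384,:512]; K=cm["K"]
    c=np.stack([(u-K[0][2])/K[0][0]*d,(v-K[1][2])/K[1][1]*d,d],-1)
    M=np.array(cm["world_from_camera"]); return c@M[:3,:3].T+M[:3,3]
def ray(cm,uv,z):
    K=np.array(cm["K"]);M=np.array(cm["world_from_camera"])
    uv=np.atleast_2d(uv); r=np.c_[uv,np.ones(len(uv))]@np.linalg.inv(K).T@M[:3,:3].T
    return M[:3,3]+r*((z-M[2,3])/r[:,2])[:,None]
E
python3 - <<'E'
from h import *
import cv2
for n in("top0","side0"):
    im,d,cm=load(n); P=pts(im,d,cm); hsv=cv2.cvtColor(im,cv2.COLOR_BGR2HSV)
    H,S,V=cv2.split(hsv)
    for name,m in (("wood",(H>5)&(H<20)&(S>90)&(V>60)),("red",((H<5)|(H>174))&(S>150)&(V>80))):
        m=m&(P[...,0]>.2)&(P[...,0]<1)&(P[...,1]<.6)&(P[...,1]>-.6)&(d>0)
        k,L,st,ce=cv2.connectedComponentsWithStats(m.astype(np.uint8))
        for i in range(1,k):
            if st[i,4]<4: continue
            q=P[L==i]; zt=np.percentile(q[:,2],90)
            t=q[q[:,2]>zt-.012]; r=cv2.minAreaRect((t[:,:2]*1000).astype(np.float32))
            print(n,name,st[i].tolist(),np.round(np.median(q,0),3),"zt",round(zt,3),np.round(r[0]),np.round(r[1]),round(r[2],1))
    # generic: head crop
im,d,cm=load("top0")
cv2.imwrite("pics/c1.png",np.hstack([cv2.resize(im[140:215,285:345],None,fx=6,fy=6,interpolation=cv2.INTER_CUBIC),cv2.resize(im[185:260,225:285],None,fx=6,fy=6,interpolation=cv2.INTER_CUBIC)]))
im,d,cm=load("side0")
cv2.imwrite("pics/c2.png",cv2.resize(im[175:275,215:345],None,fx=6,fy=6,interpolation=cv2.INTER_CUBIC))
E
```

```text
top0 wood [328, 94, 28, 7, 109] [ 0.993 -0.122  0.091] zt 0.098 [ 997. -141.] [ 22. 106.] 11.1
top0 wood [436, 99, 7, 19, 122] [ 0.936 -0.525  0.104] zt 0.108 [ 938. -524.] [27. 77.] 86.0
top0 wood [447, 99, 7, 20, 117] [ 0.93  -0.563  0.11 ] zt 0.113 [ 934. -564.] [28. 79.] 89.0
top0 wood [454, 99, 5, 20, 57] [ 0.94  -0.595  0.098] zt 0.102 [ 938. -594.] [12. 76.] 88.7
top0 wood [425, 101, 9, 20, 122] [ 0.931 -0.487  0.098] zt 0.102 [ 931. -487.] [27. 78.] 83.4
top0 wood [318, 138, 3, 4, 9] [ 0.822 -0.057  0.059] zt 0.087 [813. -50.] [ 9. 12.] 67.8
top0 wood [252, 140, 5, 3, 6] [0.829 0.205 0.017] zt 0.019 [828. 206.] [ 3. 18.] 25.1
top0 wood [354, 142, 26, 25, 190] [ 0.778 -0.268  0.022] zt 0.027 [ 772. -258.] [ 99. 100.] 83.3
top0 wood [378, 156, 2, 4, 4] [ 0.756 -0.307  0.024] zt 0.027 [ 755. -306.] [ 2. 14.] 68.3
top0 wood [204, 161, 11, 13, 56] [0.722 0.387 0.014] zt 0.043 [718. 396.] [27. 35.] 58.6
top0 wood [368, 163, 3, 2, 4] [ 0.733 -0.264  0.025] zt 0.027 [ 732. -265.] [ 4. 11.] 27.0
top0 wood [308, 182, 4, 6, 18] [ 0.636 -0.011  0.094] zt 0.099 [636. -11.] [11. 19.] 75.7

[... 2077 characters left out ...]
 ] zt 0.001 [ 389. -191.] [12.  0.] 88.7
side0 wood [175, 318, 3, 6, 9] [ 0.278 -0.167 -0.089] zt -0.084 [ 278. -167.] [ 5. 20.] 6.9
side0 wood [174, 325, 3, 9, 17] [ 0.278 -0.192 -0.085] zt -0.083 [ 277. -192.] [ 5. 30.] 2.9
side0 wood [314, 335, 1, 4, 4] [ 0.635 -0.336  0.013] zt 0.028 [ 633. -340.] [1. 0.] -140.0
side0 wood [456, 355, 42, 12, 435] [ 0.93  -0.489  0.097] zt 0.099 [ 930. -488.] [27. 80.] 80.5
side0 wood [223, 363, 3, 7, 7] [ 0.41  -0.369 -0.001] zt 0.001 [ 411. -368.] [ 1. 17.] 12.2
side0 wood [470, 370, 42, 14, 481] [ 0.935 -0.526  0.104] zt 0.105 [ 936. -526.] [25. 78.] 85.1
side0 red [209, 280, 108, 91, 5881] [ 0.508 -0.282  0.004] zt 0.041 [ 510. -289.] [230. 163.] 10.5
```

View pics/c1.png

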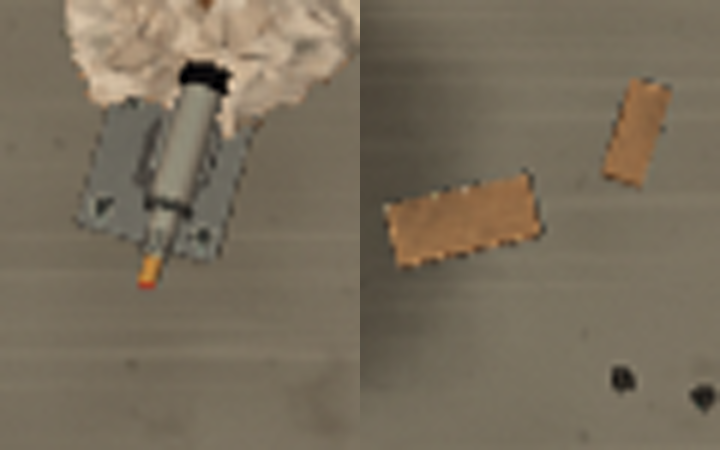

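View pics/c2.png

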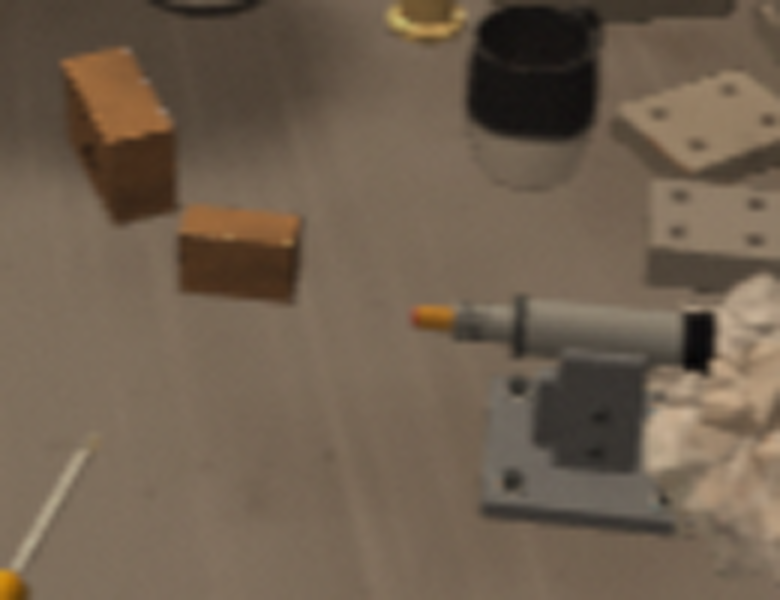

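The crops show the block's long axis tilted about 12.5° (left end nearer the robot). The nose tip is at about (309.5,187.8) in the top view, with the barrel running up to (318.8,150.8). I'll fit the head's axis and find the tip from both views.

```bash
python3 - <<'E'
from h import *
im,d,cm=load("top0")
crop=np.array([[147,289],[150,258],[168,207],[205,78]])/6+[285,140]-.42
R=ray(cm,crop,.09); print("top rays",np.round(R,4).tolist())
a=R[3]-R[0]; print("yaw deg",np.degrees(np.arctan2(a[1],a[0])))
im2,d2,cm2=load("side0")
# side: edges of tip centre -> plane z=.09
c2=np.array([[413,316],[453,320],[521,324],[690,339]])/6+[215,175]-.42
R2=ray(cm2,c2,.09); print("side rays",np.round(R2,4).tolist())
a=R2[3]-R2[0]; print("yaw deg",np.degrees(np.arctan2(a[1],a[0])))
for n in("top0","side0"):
    im,d,cm=load(n);P=pts(im,d,cm).reshape(-1,3)
    q=P[(P[:,2]>.094)&(P[:,2]<.112)&(P[:,0]>.60)&(P[:,0]<.745)&(abs(P[:,1]+.03)<.05)]
    (vx,vy,x0,y0)=cv2.fitLine(q[:,:2].astype(np.float32),cv2.DIST_HUBER,0,.01,.01).ravel()
    print(n,len(q),"yaw",np.degrees(np.arctan(vy/vx)),"y at x=.63",y0+(.63-x0)*vy/vx,"minx",np.sort(q[:,0])[:4],"zmax",q[:,2].max())
E
```

```text
top rays [[0.6238, -0.0087, 0.09], [0.6442, -0.011, 0.09], [0.6778, -0.0234, 0.09], [0.7636, -0.0493, 0.09]]
yaw deg -16.185457848932856
side rays [[0.6237, -0.0074, 0.09], [0.6434, -0.0136, 0.09], [0.6771, -0.022, 0.09], [0.7591, -0.0463, 0.09]]
yaw deg -16.039263641385634
top0 161 yaw -17.259033 y at x=.63 -0.008171817 minx [0.62940826 0.6297468  0.63354861 0.63404161] zmax 0.11000145570340347
side0 219 yaw -19.890144 y at x=.63 -0.012297215 minx [0.62836079 0.63127208 0.63315929 0.63407238] zmax 0.10810571226793153
```

```bash
cat > plan.py <<'E'
# usage: plan.py x y z psi  -> row (dx dy dz rx ry rz) from measured pose; psi = jaw axis yaw in deg (try both signs of jaw)
import sys,numpy as np
from scipy.spatial.transform import Rotation as Ro
from rig import ctrl
s=ctrl.observe(); q=s["tool_rot"]; R0=Ro.from_quat([q[1],q[2],q[3],q[0]]); M=R0.as_matrix()
print("t",round(s["clock"],2),"p",np.round(s["position"],4),"F",np.round(s["wrist_force"],1),"w",round(s["width"],3),"jawyaw",round(np.degrees(np.arctan2(M[1,1],M[0,1])),1),"tilt",np.round(M[:2,0],3),"q",np.round(s["joint_pos"],2))
for a in sys.argv[1:]:
    x,y,z,psi=map(float,a.split(",")); b=np.radians(psi)
    xd=np.array([0,0,-1.]); yd=np.array([np.cos(b),np.sin(b),0]); D=np.c_[xd,yd,np.cross(xd,yd)]
    print(a,"->",np.round(M.T@(np.array([x,y,z])-s["position"])/.25,3),np.round((R0.inv()*Ro.from_matrix(D)).as_rotvec()/2/np.pi,4))
E
python3 plan.py 0.45,-0.25,0.24,0 0.495,0.256,0.16,12.6 0.495,0.256,0.16,-167.4
```

```text
t 0.1 p [ 0.2082 -0.589   0.2308] F [ 0.4  0.1 -0.3] w 0.994 jawyaw -70.5 tilt [-0.     0.001] q [-1.33  0.49  1.35 -0.    1.3  -0.1 ]
0.45,-0.25,0.24,0 -> [-0.036 -0.956 -1.364] [-1.959e-01 -1.000e-04  1.000e-04]
0.495,0.256,0.16,12.6 -> [ 0.286 -2.804 -2.208] [-2.309e-01 -1.000e-04  1.000e-04]
0.495,0.256,0.16,-167.4 -> [ 0.286 -2.804 -2.208] [2.691e-01 1.000e-04 1.000e-04]
```

```bash
python3 -m jog '-0.03 -0.69 -0.98 -0.14 0 0 -1;-0.03 -0.69 -0.98 -0.14 0 0 -1;-0.03 -0.69 -0.98 -0.14 0 0 -1;-0.03 -0.69 -0.98 -0.14 0 0 -1;-0.03 -0.69 -0.98 -0.14 0 0 -1;-0.03 -0.69 -0.98 -0.14 0 0 -1'; python3 plan.py 0.47,0.0,0.21,0 0.495,0.256,0.16,12.6
```

```text
clock: 0.85
position: [0.3831, -0.3423, 0.2388]
tool_rot: [0.406, 0.579, 0.407, -0.578]
wrist_force: [-0.2, -0.8, 0.2]
width: 1.001
t 0.85 p [ 0.3831 -0.3423  0.2388] F [-0.2 -0.8  0.2] w 1.001 jawyaw -19.8 tilt [-0.     0.001] q [-0.85  0.33  1.61  0.    1.21 -0.5 ]
0.47,0.0,0.21,0 -> [ 0.116 -0.137 -1.406] [-0.055  -0.0001  0.    ]
0.495,0.256,0.16,12.6 -> [ 0.317 -0.39  -2.403] [-0.09   -0.0001  0.    ]
```

```bash
python3 -m jog '0.1 -0.16 -1 -0.04 0 0 -1;0.1 -0.16 -1 -0.04 0 0 -1;0.1 -0.16 -1 -0.04 0 0 -1;0.1 -0.16 -1 -0.04 0 0 -1;0.1 -0.16 -1 -0.04 0 0 -1'; python3 plan.py 0.495,0.256,0.16,12.6
```

```text
clock: 1.48
position: [0.4301, -0.0937, 0.2133]
tool_rot: [-0.475, -0.524, -0.476, 0.524]
wrist_force: [0.7, 0.1, 1.1]
width: 1.0
t 1.48 p [ 0.4301 -0.0937  0.2133] F [0.7 0.1 1.1] w 1.0 jawyaw -5.6 tilt [-0.001  0.001] q [-0.35  0.26  1.8   0.    1.08 -0.25]
0.495,0.256,0.16,12.6 -> [ 0.214  0.123 -1.417] [-0.0505 -0.0001  0.0002]
```

```bash
python3 -m jog '0.1 0.1 -0.95 -0.05 0 0 -1;0.1 0.1 -0.95 -0.05 0 0 -1;0.1 0.1 -0.95 -0.05 0 0 -1;0.1 0.1 -0.95 -0.05 0 0 -1;0.1 0.1 -0.95 -0.05 0 0 -1'; python3 plan.py 0.495,0.256,0.11,12.6 0.495,0.256,0.035,12.6
```

```text
clock: 2.1
position: [0.4798, 0.139, 0.1882]
tool_rot: [0.551, 0.443, 0.551, -0.443]
wrist_force: [-0.1, -1.2, -0.5]
width: 0.997
t 2.1 p [0.4798 0.139  0.1882] F [-0.1 -1.2 -0.5] w 0.997 jawyaw 12.4 tilt [-0.  0.] q [ 0.16  0.37  1.7   0.    1.07 -0.05]
0.495,0.256,0.11,12.6 -> [ 0.313  0.16  -0.444] [-0.0006 -0.      0.    ]
0.495,0.256,0.035,12.6 -> [ 0.613  0.16  -0.444] [-0.0006 -0.      0.    ]
```

```bash
python3 -m jog '0.1 0.16 -0.444 0 0 0 -1;0.2 0.16 -0.444 0 0 0 -1;0.3 0.16 -0.444 0 0 0 -1;0.45 0.16 -0.444 0 0 0 -1;0.613 0.16 -0.444 0 0 0 -1;0.613 0.16 -0.444 0 0 0 -1;0.613 0.16 -0.444 0 0 0 -1'; python3 - <<'E'
from rig import ctrl
import cv2
im,d=ctrl.get_image("side"); cv2.imwrite("pics/s1.png",cv2.resize(im[100:260,170:350],None,fx=4,fy=3.75))
E
python3 plan.py 0.495,0.256,0.035,12.6
```

```text
clock: 2.98
position: [0.4954, 0.2536, 0.0367]
tool_rot: [0.55, 0.444, 0.55, -0.444]
wrist_force: [-0.0, 0.2, 0.2]
width: 1.0
t 3.02 p [0.4956 0.2539 0.0371] F [-1.  -0.1 -0.4] w 1.001 jawyaw 12.2 tilt [0.002 0.001] q [ 0.37  0.66  1.7  -0.    0.78  0.15]
0.495,0.256,0.035,12.6 -> [ 0.008 -0.001 -0.009] [-0.0011 -0.     -0.0003]
```

View pics/s1.png

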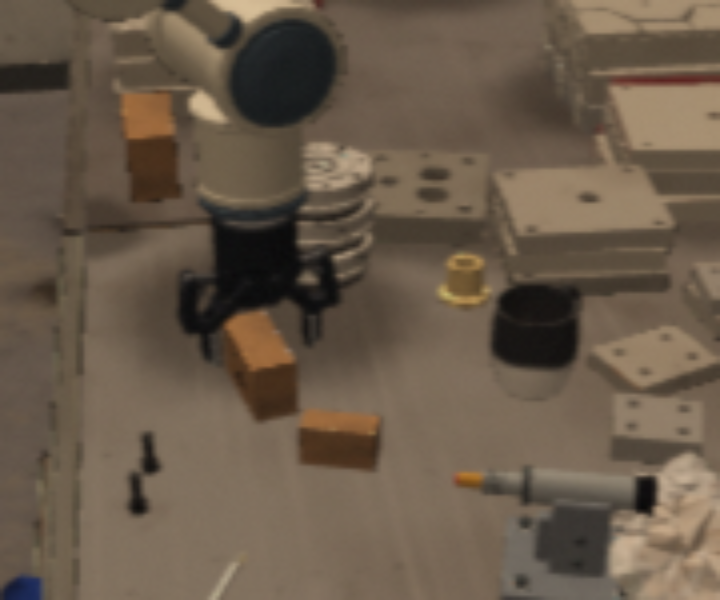

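The jaws straddle the block, at about (260,360) in this crop. Closing now.

```bash
python3 -m jog '0 0 0 0 0 0 1;0 0 0 0 0 0 1;0 0 0 0 0 0 1;0 0 0 0 0 0 1;0 0 0 0 0 0 1;0 0 0 0 0 0 1;0 0 0 0 0 0 1;0 0 0 0 0 0 1'; python3 -m jog '-0.1 0 0 0 0 0 1;-0.25 0 0 0 0 0 1;-0.45 0 0 0 0 0 1;-0.45 0 0 0 0 0 1;-0.45 0 0 0 0 0 1'; python3 - <<'E'
from rig import ctrl
import cv2,pickle
from h import *
for n in("side","top"):
    im,d=ctrl.get_image(n); cm=ctrl.camera_model(n); pickle.dump((im,d,cm),open(f"pics/{n}1.pkl","wb"))
    P=pts(im,d,cm); H,S,V=cv2.split(cv2.cvtColor(im,cv2.COLOR_BGR2HSV))
    m=(H>5)&(H<20)&(S>90)&(V>50)&(abs(P[...,0]-.5)<.12)&(abs(P[...,1]-.25)<.1)
    q=P[m&(P[...,2]>.03)]
    if len(q)>20: print(n,len(q),np.round(np.percentile(q,[2,50,98],axis=0),3).tolist())
    if n=="side": cv2.imwrite("pics/s2.png",cv2.resize(im[100:260,170:350],None,fx=4,fy=3.75))
E
python3 plan.py
```

```text
clock: 4.03
position: [0.4946, 0.2544, 0.0363]
tool_rot: [0.551, 0.444, 0.55, -0.443]
wrist_force: [-1.9, -1.0, 11.1]
width: 0.479
clock: 4.65
position: [0.494, 0.2542, 0.1476]
tool_rot: [0.551, 0.444, 0.551, -0.444]
wrist_force: [0.4, -0.2, -1.5]
width: 0.476
side 434 [[0.43, 0.153, 0.044], [0.497, 0.213, 0.164], [0.54, 0.296, 0.577]]
top 55 [[0.459, 0.151, 0.04], [0.459, 0.204, 1.533], [0.563, 0.204, 1.533]]
t 4.75 p [0.4936 0.254  0.1468] F [ 0.7  0.4 -1.2] w 0.476 jawyaw 12.3 tilt [-0.002 -0.001] q [ 0.37  0.5   1.62 -0.    1.03  0.15]
```

View pics/s2.png

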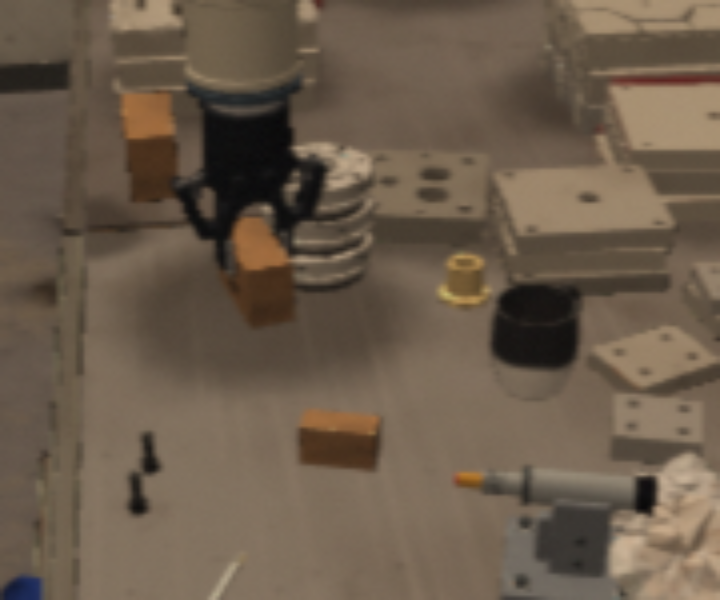

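```bash
python3 plan.py 0.508,0.0255,0.147,-106.2 0.508,0.0255,0.111,-106.2
```

```text
t 4.75 p [0.4936 0.254  0.1468] F [ 0.7  0.4 -1.2] w 0.476 jawyaw 12.3 tilt [-0.002 -0.001] q [ 0.37  0.5   1.62 -0.    1.03  0.15]
0.508,0.0255,0.147,-106.2 -> [-0.    -0.138  0.905] [3.291e-01 4.000e-04 2.000e-04]
0.508,0.0255,0.111,-106.2 -> [ 0.144 -0.138  0.905] [3.291e-01 4.000e-04 2.000e-04]
```

```bash
python3 -m jog '0 -0.138 0.905 0.329 0 0 1;0 -0.138 0.905 0.329 0 0 1;0 -0.138 0.905 0.329 0 0 1;0 -0.138 0.905 0.329 0 0 1;0 -0.138 0.905 0.329 0 0 1;0 -0.138 0.905 0.329 0 0 1;0 -0.138 0.905 0.329 0 0 1;0 -0.138 0.905 0.329 0 0 1'; python3 plan.py 0.508,0.0255,0.111,-106.2
```

```text
clock: 5.75
position: [0.5081, 0.0259, 0.1468]
tool_rot: [-0.098, -0.699, -0.098, 0.701]
wrist_force: [-0.3, 0.9, -2.1]
width: 0.479
t 5.75 p [0.5081 0.0259 0.1468] F [-0.3  0.9 -2.1] w 0.479 jawyaw -74.0 tilt [-0.002  0.   ] q [-0.07  0.44  1.73  0.    0.97  1.23]
0.508,0.0255,0.111,-106.2 -> [0.143 0.002 0.   ] [0.0893 0.0004 0.    ]
```

```bash
python3 -m jog '0.14 0 0 0.089 0 0 1;0.14 0 0 0.089 0 0 1;0.14 0 0 0.089 0 0 1;0.14 0 0 0.089 0 0 1;0.14 0 0 0.089 0 0 1'; python3 - <<'E'
from rig import ctrl
from h import *
o=[]
for n in("side","top"):
    im,d=ctrl.get_image(n); cm=ctrl.camera_model(n); pickle.dump((im,d,cm),open(f"pics/{n}2.pkl","wb"))
    c=im[175:275,225:345] if n=="side" else im[150:250,260:380]
    o.append(cv2.resize(c,(400,int(400*c.shape[0]/c.shape[1])),interpolation=cv2.INTER_CUBIC))
    P=pts(im,d,cm); H,S,V=cv2.split(cv2.cvtColor(im,cv2.COLOR_BGR2HSV))
    m=(H>5)&(H<20)&(S>90)&(V>50)&(P[...,0]<.60)&(P[...,0]>.4)&(abs(P[...,1]-.02)<.09)&(P[...,2]>.06)&(P[...,2]<.16)
    q=P[m]
    if len(q)>20: print(n,len(q),np.round(np.percentile(q,[2,50,98],axis=0),3).tolist())
cv2.imwrite("pics/m1.png",np.hstack(o))
E
python3 plan.py 0.5457,0.0146,0.111,-106.2
```

```text
clock: 6.38
position: [0.5085, 0.0259, 0.1126]
tool_rot: [0.095, -0.7, 0.095, 0.701]
wrist_force: [-0.1, 0.0, -2.7]
width: 0.479
side 640 [[0.462, -0.009, 0.079], [0.519, 0.008, 0.119], [0.559, 0.042, 0.142]]
t 6.47 p [0.5086 0.0259 0.1128] F [ 0.4  1.  -1.8] w 0.483 jawyaw -105.5 tilt [-0.  0.] q [-0.07  0.49  1.76  0.    0.89  1.78]
0.5457,0.0146,0.111,-106.2 -> [ 0.007  0.004 -0.155] [ 0.0018  0.0001 -0.    ]
```

View pics/m1.png

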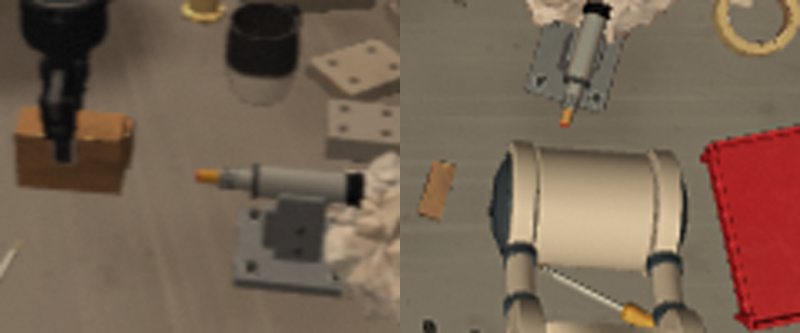

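The block is held upright and level, facing the nose, with its end at about (130,135) in the left crop. I'll approach and feel for contact.

```bash
python3 -m jog '0.007 0.004 -0.12 0.002 0 0 1;0.007 0.004 -0.22 0.002 0 0 1;0.007 0.004 -0.26 0.002 0 0 1;0.007 0.004 -0.26 0.002 0 0 1'; python3 plan.py; python3 -m jog '0 0 -0.012 0 0 0 1;0 0 -0.024 0 0 0 1;0 0 -0.024 0 0 0 1'; python3 plan.py 0.586,0.0029,0.111,-106.2
```

```text
clock: 6.98
position: [0.5709, 0.0073, 0.1111]
tool_rot: [0.101, -0.7, 0.101, 0.7]
wrist_force: [-1.0, 0.3, -1.9]
width: 0.483
t 6.97 p [0.5709 0.0073 0.1111] F [-1.   0.3 -1.9] w 0.483 jawyaw -106.4 tilt [-0.  0.] q [-0.09  0.56  1.61  0.    0.97  1.77]
clock: 7.35
position: [0.5762, 0.0058, 0.1112]
tool_rot: [0.101, -0.699, 0.101, 0.7]
wrist_force: [-3.4, 0.9, -0.6]
width: 0.479
t 7.35 p [0.5762 0.0058 0.1112] F [-3.4  0.9 -0.6] w 0.479 jawyaw -106.4 tilt [-0.001  0.   ] q [-0.09  0.57  1.6   0.    0.98  1.76]
0.586,0.0029,0.111,-106.2 -> [ 0.001  0.    -0.041] [-0.0006  0.0002 -0.    ]
```

```bash
python3 -m jog '0 0 -0.012 0 0 0 1;0 0 -0.024 0 0 0 1;0 0 -0.032 0 0 0 1;0 0 -0.032 0 0 0 1'; python3 plan.py; python3 -m jog '0 0 -0.004 0 0 0 1;0 0 -0.008 0 0 0 1;0 0 -0.008 0 0 0 1'; python3 plan.py 0.586,0.0029,0.111,-106.2
```

```text
clock: 7.85
position: [0.584, 0.0035, 0.1111]
tool_rot: [0.101, -0.699, 0.101, 0.7]
wrist_force: [-6.9, 1.9, 1.3]
width: 0.478
t 7.85 p [0.584  0.0035 0.1111] F [-6.9  1.9  1.3] w 0.478 jawyaw -106.4 tilt [-0.001  0.   ] q [-0.1   0.58  1.58  0.    0.99  1.76]
clock: 8.22
position: [0.5857, 0.0029, 0.1111]
tool_rot: [0.101, -0.699, 0.101, 0.7]
wrist_force: [-7.0, 2.4, 2.1]
width: 0.481
t 8.22 p [0.5857 0.0029 0.1111] F [-7.   2.4  2.1] w 0.481 jawyaw -106.4 tilt [-0.002  0.   ] q [-0.1   0.58  1.57  0.    0.99  1.76]
0.586,0.0029,0.111,-106.2 -> [ 0.001 -0.    -0.001] [-0.0006  0.0003 -0.    ]
```

```bash
python3 -m jog '0 0 -0.004 0 0 0 1;0 0 -0.006 0 0 0 1;0 0 -0.006 0 0 0 1;0 0 -0.006 0 0 0 1;0 0 -0.006 0 0 0 1'; python3 plan.py;python3 - <<'E'
from rig import ctrl
from h import *
im,d=ctrl.get_image("side"); cv2.imwrite("pics/m2.png",cv2.resize(im[190:260,235:325],(720,560),interpolation=cv2.INTER_CUBIC))
E
```

```text
clock: 8.85
position: [0.586, 0.0029, 0.111]
tool_rot: [0.101, -0.699, 0.101, 0.701]
wrist_force: [-13.0, 4.0, 7.2]
width: 0.485
t 8.85 p [0.586  0.0029 0.111 ] F [-13.    4.    7.2] w 0.485 jawyaw -106.4 tilt [-0.004  0.001] q [-0.1   0.58  1.57  0.    0.99  1.76]
```

View pics/m2.png

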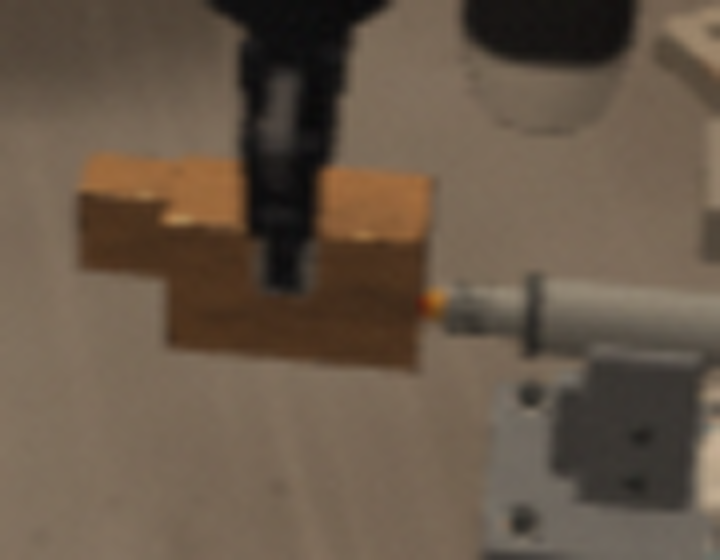

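The nose is seated: force along the axis is about 13.6 N and it no longer yields. In the picture the tip meets the lower half of the end, at about (430,305). Backing off and turning.

```bash
python3 -m jog '0 0 0.06 0 0 0 1;0 0 0.24 0 0 0 1;0 0 0.24 -0.12 0 0 1;0 0 0.24 -0.12 0 0 1;0 0 0.24 -0.25 0 0 1;0 0 0.24 -0.25 0 0 1;0 0 0.24 -0.25 0 0 1;0 0 0.24 -0.25 0 0 1'; python3 plan.py 0.5737,0.0044,0.111,-16.2
```

```text
clock: 9.9
position: [0.5309, 0.0193, 0.1115]
tool_rot: [0.29, 0.646, 0.289, -0.645]
wrist_force: [-0.2, -0.3, -2.4]
width: 0.484
t 9.9 p [0.5309 0.0193 0.1115] F [-0.2 -0.3 -2.4] w 0.484 jawyaw -41.6 tilt [ 0.002 -0.   ] q [-0.08  0.52  1.71 -0.    0.91  0.65]
0.5737,0.0044,0.111,-16.2 -> [ 0.002  0.168 -0.069] [-0.0706 -0.0001 -0.0002]
```

```bash
python3 -m jog '0 0 0 -0.0706 0 0 1;0 0 0 -0.0706 0 0 1;0 0 0 -0.0706 0 0 1;0.002 0.168 -0.069 -0.0706 0 0 1;0.002 0.168 -0.069 -0.0706 0 0 1;0.002 0.168 -0.069 -0.0706 0 0 1'; python3 plan.py 0.6006,-0.0034,0.111,-16.2 0.614,-0.0073,0.111,-16.2; python3 - <<'E'
from rig import ctrl
from h import *
im,d=ctrl.get_image("side"); cv2.imwrite("pics/m3.png",cv2.resize(im[190:260,235:325],(720,560),interpolation=cv2.INTER_CUBIC))
E
```

```text
clock: 10.65
position: [0.573, 0.0041, 0.1107]
tool_rot: [0.423, 0.567, 0.423, -0.567]
wrist_force: [0.1, 0.8, -2.2]
width: 0.479
t 10.65 p [0.573  0.0041 0.1107] F [ 0.1  0.8 -2.2] w 0.479 jawyaw -16.6 tilt [ 0. -0.] q [-0.1   0.56  1.61 -0.    0.97  0.19]
0.6006,-0.0034,0.111,-16.2 -> [-0.001  0.114 -0.003] [-0.001 -0.    -0.   ]
0.614,-0.0073,0.111,-16.2 -> [-0.001  0.17  -0.003] [-0.001 -0.    -0.   ]
```

View pics/m3.png

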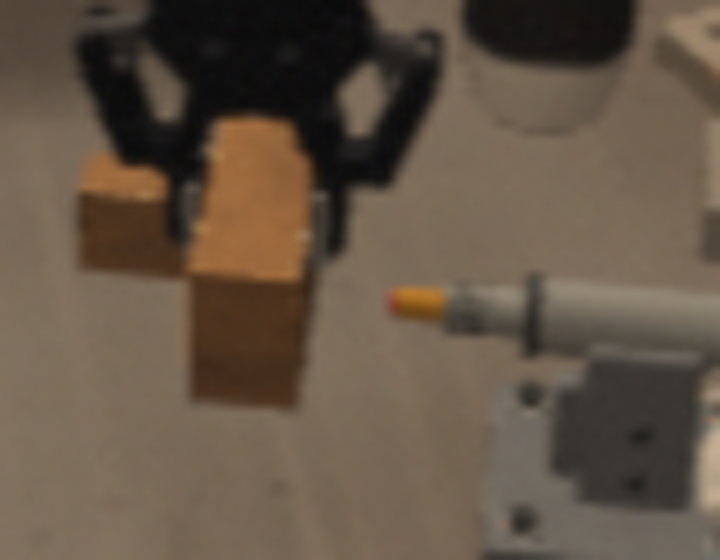

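The block is level. The finger end at about (335,260) clears the nose line at y=300. Pushing mark 2.

```bash
python3 -m jog '0 0.06 -0.003 -0.001 0 0 1;0 0.11 -0.003 -0.001 0 0 1;0 0.128 -0.003 -0.001 0 0 1;0 0.128 -0.003 -0.001 0 0 1'; python3 plan.py; python3 -m jog '0 0.012 0 0 0 0 1;0 0.024 0 0 0 0 1;0 0.036 0 0 0 0 1;0 0.036 0 0 0 0 1'; python3 plan.py 0.614,-0.0073,0.111,-16.2
```

```text
clock: 11.2
position: [0.6037, -0.0043, 0.1105]
tool_rot: [-0.424, -0.565, -0.425, 0.566]
wrist_force: [-4.1, 1.3, -0.1]
width: 0.482
t 11.2 p [ 0.6037 -0.0043  0.1105] F [-4.1  1.3 -0.1] w 0.482 jawyaw -16.2 tilt [-0.001  0.   ] q [-0.11  0.6   1.53  0.    1.01  0.18]
clock: 11.7
position: [0.612, -0.0067, 0.1105]
tool_rot: [-0.424, -0.565, -0.425, 0.566]
wrist_force: [-6.2, 1.9, -0.5]
width: 0.48
t 11.7 p [ 0.612  -0.0067  0.1105] F [-6.2  1.9 -0.5] w 0.48 jawyaw -16.2 tilt [-0.002  0.   ] q [-0.11  0.61  1.51  0.    1.03  0.17]
0.614,-0.0073,0.111,-16.2 -> [-0.002  0.008 -0.   ] [0.     0.     0.0002]
```

```bash
python3 -m jog '0 0.006 0 0 0 0 1;0 0.01 0 0 0 0 1;0 0.01 0 0 0 0 1'; python3 -m jog '0 0.003 0 0 0 0 1;0 0.006 0 0 0 0 1;0 0.006 0 0 0 0 1;0 0.006 0 0 0 0 1'; python3 plan.py
```

```text
clock: 12.08
position: [0.6141, -0.0074, 0.1105]
tool_rot: [-0.424, -0.565, -0.425, 0.566]
wrist_force: [-6.9, 2.6, -0.1]
width: 0.479
clock: 12.58
position: [0.6148, -0.0076, 0.1104]
tool_rot: [-0.424, -0.565, -0.425, 0.566]
wrist_force: [-11.0, 3.2, 2.3]
width: 0.479
t 12.57 p [ 0.6148 -0.0076  0.1104] F [-11.    3.2   2.3] w 0.479 jawyaw -16.2 tilt [-0.003  0.001] q [-0.11  0.61  1.5   0.    1.03  0.17]
```

Fully in: it stops at about 11.5 N. Backing off and turning for the right end.

```bash
python3 -m jog '0 -0.06 0 0 0 0 1;0 -0.25 0 0 0 0 1;0 -0.35 0 0 0 0 1;0 -0.35 0 -0.1 0 0 1;0 -0.35 0 -0.25 0 0 1;0 -0.35 0 -0.25 0 0 1;0 -0.35 0 -0.25 0 0 1;0 -0.35 0 -0.25 0 0 1'; python3 plan.py 0.55,0.0134,0.111,73.8
```

```text
clock: 13.58
position: [0.5332, 0.0163, 0.111]
tool_rot: [0.636, 0.311, 0.635, -0.311]
wrist_force: [-0.6, 1.1, -2.1]
width: 0.476
t 13.57 p [0.5332 0.0163 0.111 ] F [-0.6  1.1 -2.1] w 0.476 jawyaw 37.9 tilt [ 0.002 -0.   ] q [-0.08  0.52  1.71 -0.    0.91 -0.74]
0.55,0.0134,0.111,73.8 -> [0.    0.046 0.05 ] [-0.0998  0.0002 -0.0001]
```

```bash
python3 -m jog '0 0 0 -0.1 0 0 1;0 0 0 -0.1 0 0 1;0 0 0 -0.1 0 0 1;0 0.046 0.05 -0.1 0 0 1;0 0.046 0.05 -0.1 0 0 1;0 0.046 0.05 -0.1 0 0 1'; python3 plan.py 0.5801,0.0046,0.111,73.8 0.5897,0.0018,0.111,73.8; python3 - <<'E'
from rig import ctrl
from h import *
im,d=ctrl.get_image("side"); cv2.imwrite("pics/m4.png",cv2.resize(im[190:260,235:325],(720,560),interpolation=cv2.INTER_CUBIC))
E
```

```text
clock: 14.32
position: [0.5489, 0.0136, 0.1107]
tool_rot: [0.7, 0.102, 0.7, -0.102]
wrist_force: [-1.5, -0.5, -2.8]
width: 0.479
t 14.32 p [0.5489 0.0136 0.1107] F [-1.5 -0.5 -2.8] w 0.479 jawyaw 73.4 tilt [-0. -0.] q [-0.08  0.54  1.67 -0.    0.94 -1.37]
0.5801,0.0046,0.111,73.8 -> [-0.001  0.001  0.13 ] [-0.0011  0.      0.    ]
0.5897,0.0018,0.111,73.8 -> [-0.001  0.002  0.17 ] [-0.0011  0.      0.    ]
```

View pics/m4.png

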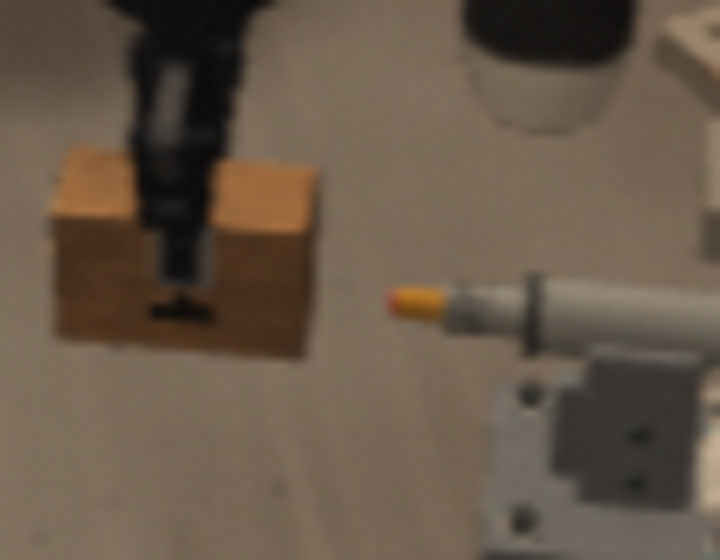

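The block is upright with its right end at about (312,265), facing the tip at (390,300). Pushing mark 3.

```bash
python3 -m jog '0 0.002 0.06 -0.001 0 0 1;0 0.002 0.11 -0.001 0 0 1;0 0.002 0.128 -0.001 0 0 1;0 0.002 0.128 -0.001 0 0 1'; python3 plan.py; python3 -m jog '0 0 0.012 0 0 0 1;0 0 0.024 0 0 0 1;0 0 0.036 0 0 0 1;0 0 0.036 0 0 0 1'; python3 plan.py 0.5897,0.0018,0.111,73.8
```

```text
clock: 14.88
position: [0.5797, 0.0049, 0.1105]
tool_rot: [0.7, 0.099, 0.7, -0.099]
wrist_force: [-3.4, 1.5, -0.6]
width: 0.479
t 14.88 p [0.5797 0.0049 0.1105] F [-3.4  1.5 -0.6] w 0.479 jawyaw 73.9 tilt [-0.001  0.   ] q [-0.09  0.57  1.59  0.    0.98 -1.38]
clock: 15.38
position: [0.588, 0.0025, 0.1106]
tool_rot: [0.7, 0.099, 0.701, -0.099]
wrist_force: [-6.3, 1.6, 0.8]
width: 0.478
t 15.38 p [0.588  0.0025 0.1106] F [-6.3  1.6  0.8] w 0.478 jawyaw 73.9 tilt [-0.002  0.   ] q [-0.1   0.58  1.57  0.    0.99 -1.39]
0.5897,0.0018,0.111,73.8 -> [-0.002 -0.001  0.007] [ 0.0002 -0.0002  0.    ]
```

```bash
python3 -m jog '0 0 0.006 0 0 0 1;0 0 0.01 0 0 0 1;0 0 0.01 0 0 0 1'; python3 -m jog '0 0 0.003 0 0 0 1;0 0 0.006 0 0 0 1;0 0 0.006 0 0 0 1;0 0 0.006 0 0 0 1'; python3 plan.py
```

```text
clock: 15.75
position: [0.5902, 0.0019, 0.1106]
tool_rot: [0.699, 0.099, 0.701, -0.099]
wrist_force: [-7.0, 1.6, -0.0]
width: 0.48
clock: 16.25
position: [0.5908, 0.0017, 0.1105]
tool_rot: [0.699, 0.099, 0.701, -0.099]
wrist_force: [-11.5, 2.4, 3.6]
width: 0.482
t 16.25 p [0.5908 0.0017 0.1105] F [-11.5   2.4   3.6] w 0.482 jawyaw 73.9 tilt [-0.003  0.   ] q [-0.1   0.59  1.56  0.    1.   -1.39]
```

Mark 3 is seated (about 11.7 N, no longer yielding). Backing off, lifting and heading for the tray.

```bash
python3 -m jog '0 0 -0.06 0 0 0 1;0 0 -0.24 0 0 0 1;-0.25 0 -0.24 0 0 0 1;-0.25 0 -0.24 0 0 0 1;-0.25 0 -0.24 0 0 0 1'; python3 plan.py 0.513,-0.287,0.172,100.6
```

```text
clock: 16.88
position: [0.5353, 0.018, 0.1735]
tool_rot: [0.701, 0.099, 0.699, -0.099]
wrist_force: [-0.1, -0.1, -3.1]
width: 0.478
t 16.88 p [0.5353 0.018  0.1735] F [-0.1 -0.1 -3.1] w 0.478 jawyaw 73.9 tilt [ 0.002 -0.   ] q [-0.08  0.44  1.64 -0.    1.07 -1.37]
0.513,-0.287,0.172,100.6 -> [ 0.006 -1.197  0.253] [-0.0742  0.0003  0.    ]
```

```bash
python3 -m jog '0 -0.9 0.19 -0.074 0 0 1;0 -0.9 0.19 -0.074 0 0 1;0 -0.9 0.19 -0.074 0 0 1;0 -0.9 0.19 -0.074 0 0 1;0 -0.9 0.19 -0.074 0 0 1'; python3 plan.py 0.513,-0.287,0.172,100.6 0.513,-0.287,0.046,100.6
```

```text
clock: 17.5
position: [0.5174, -0.2153, 0.172]
tool_rot: [0.704, -0.063, 0.704, 0.063]
wrist_force: [0.1, 0.9, -2.2]
width: 0.481
t 17.5 p [ 0.5174 -0.2153  0.172 ] F [ 0.1  0.9 -2.2] w 0.481 jawyaw 100.3 tilt [-0.001 -0.   ] q [-0.5   0.47  1.58 -0.    1.09 -2.25]
0.513,-0.287,0.172,100.6 -> [ 0.    -0.279 -0.069] [-0.0009 -0.0001  0.    ]
0.513,-0.287,0.046,100.6 -> [ 0.504 -0.279 -0.068] [-0.0009 -0.0001  0.    ]
```

```bash
python3 -m jog '0 -0.279 -0.068 -0.001 0 0 1;0 -0.279 -0.068 -0.001 0 0 1;0.25 -0.279 -0.068 -0.001 0 0 1;0.4 -0.279 -0.068 -0.001 0 0 1;0.5 -0.279 -0.068 -0.001 0 0 1;0.5 -0.279 -0.068 -0.001 0 0 1'; python3 plan.py 0.513,-0.287,0.038,100.6;  python3 - <<'E'
from rig import ctrl
from h import *
im,d=ctrl.get_image("side"); cv2.imwrite("pics/t1.png",cv2.resize(im[230:380,190:340],(600,600),interpolation=cv2.INTER_CUBIC))
E
```

```text
clock: 18.25
position: [0.5128, -0.2814, 0.0461]
tool_rot: [0.703, -0.066, 0.705, 0.068]
wrist_force: [0.4, -0.7, -0.5]
width: 0.482
t 18.25 p [ 0.5128 -0.2814  0.0461] F [ 0.4 -0.7 -0.5] w 0.482 jawyaw 100.9 tilt [-0.004  0.003] q [-0.6   0.67  1.62  0.    0.86 -2.37]
0.513,-0.287,0.038,100.6 -> [ 0.032 -0.022 -0.003] [ 0.0008 -0.0005 -0.0005]
```

View pics/t1.png

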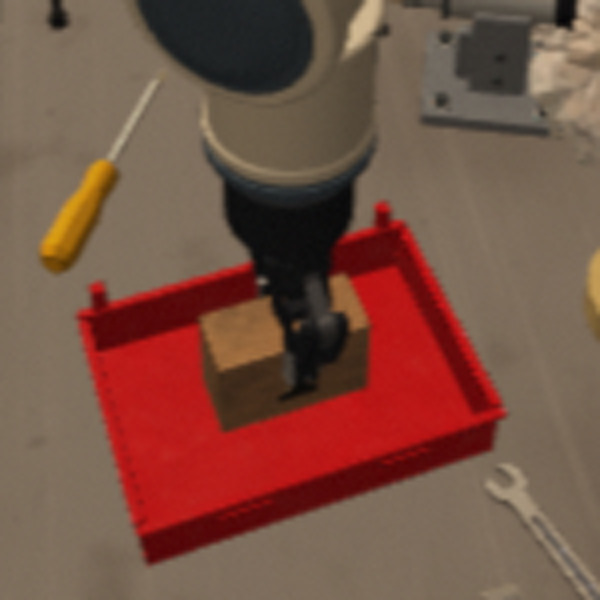

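The block is over the tray floor, around (285,355), clear of the walls. Lowering.

```bash
python3 -m jog '0.016 0 0 0 0 0 1;0.028 0 0 0 0 0 1;0.028 0 0 0 0 0 1'; python3 plan.py; python3 -m jog '0.006 0 0 0 0 0 1;0.01 0 0 0 0 0 1;0.01 0 0 0 0 0 1'; python3 plan.py
```

```text
clock: 18.68
position: [0.5141, -0.2831, 0.0416]
tool_rot: [0.704, -0.067, 0.704, 0.067]
wrist_force: [-0.3, 0.3, -1.5]
width: 0.482
t 18.68 p [ 0.5141 -0.2831  0.0416] F [-0.3  0.3 -1.5] w 0.482 jawyaw 100.9 tilt [ 0. -0.] q [-0.61  0.68  1.62  0.    0.84 -2.37]
clock: 19.05
position: [0.514, -0.2831, 0.0389]
tool_rot: [0.704, -0.067, 0.704, 0.067]
wrist_force: [-0.3, -0.3, -0.1]
width: 0.481
t 19.05 p [ 0.514  -0.2831  0.0389] F [-0.3 -0.3 -0.1] w 0.481 jawyaw 100.9 tilt [ 0. -0.] q [-0.61  0.68  1.62  0.    0.84 -2.37]
```

```bash
python3 -m jog '0.004 0 0 0 0 0 1;0.006 0 0 0 0 0 1;0.006 0 0 0 0 0 1'; python3 plan.py
```

```text
clock: 19.42
position: [0.5141, -0.2832, 0.0388]
tool_rot: [0.704, -0.067, 0.704, 0.067]
wrist_force: [-6.0, 2.7, 27.6]
width: 0.483
t 19.43 p [ 0.5141 -0.2832  0.0388] F [-6.   2.7 27.6] w 0.483 jawyaw 100.9 tilt [ 0.001 -0.001] q [-0.61  0.68  1.62  0.    0.84 -2.37]
```

It is on the floor and held. I'll ease off slightly, release and lift away.

```bash
python3 -m jog '-0.004 0 0 0 0 0 1;-0.004 0 0 0 0 0 1'; python3 -m jog '0 0 0 0 0 0 -1;0 0 0 0 0 0 -1;0 0 0 0 0 0 -1;0 0 0 0 0 0 -1;0 0 0 0 0 0 -1;0 0 0 0 0 0 -1'; python3 -m jog '-0.1 0 0 0 0 0 -1;-0.3 0 0 0 0 0 -1;-0.5 0 0 0 0 0 -1;-0.7 0 0 0 0 0 -1;-0.7 0 0 0 0 0 -1;-0.7 0 0 0 0 0 -1'; python3 - <<'E'
from rig import ctrl
from h import *
im,d=ctrl.get_image("side"); cm=ctrl.camera_model("side"); cv2.imwrite("pics/t2.png",cv2.resize(im[180:384,180:400],(648,600),interpolation=cv2.INTER_CUBIC))
P=pts(im,d,cm); H,S,V=cv2.split(cv2.cvtColor(im,cv2.COLOR_BGR2HSV))
m=(H>7)&(H<22)&(S>70)&(V>50)&(abs(P[...,0]-.51)<.08)&(abs(P[...,1]+.287)<.08)&(P[...,2]>.052)&(P[...,2]<.09)
q=P[m]; r=cv2.minAreaRect((q[:,:2]*1000).astype(np.float32)); print(len(q),r,np.percentile(q[:,2],[5,50,95]))
E
python3 plan.py
```

```text
clock: 19.68
position: [0.5141, -0.2831, 0.0388]
tool_rot: [0.704, -0.067, 0.704, 0.067]
wrist_force: [-3.1, 0.9, 12.2]
width: 0.478
clock: 20.42
position: [0.514, -0.283, 0.0383]
tool_rot: [0.704, -0.067, 0.704, 0.067]
wrist_force: [0.0, -0.6, 0.7]
width: 1.0
clock: 21.18
position: [0.5136, -0.2828, 0.2128]
tool_rot: [0.704, -0.067, 0.704, 0.067]
wrist_force: [-0.1, -0.6, -0.5]
width: 0.998
715 ((511.9173278808594, -285.19708251953125), (96.43505096435547, 45.316688537597656), 10.460687637329102) [0.0556125  0.06598387 0.0683781 ]
t 21.23 p [ 0.5134 -0.2826  0.2122] F [ 0.1  0.7 -0.1] w 0.999 jawyaw 100.9 tilt [-0.001  0.001] q [-0.61  0.46  1.47  0.    1.22 -2.37]
```

View pics/t2.png

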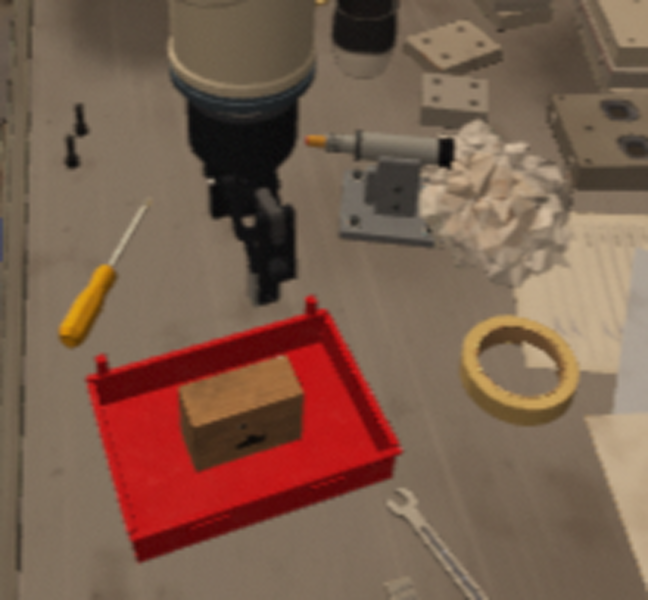

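The block stands upright in the middle of the tray, around (242,415), with its top at 66 mm. The gripper is clear and the bystanders haven't moved.

```bash
python3 -c "
from rig import ctrl
print(ctrl.close_job())"
```

```text
the job is handed in; nothing more can be done
None
```

I marked the block's left end, then its far long side, then its right end at the head. I then set it down upright in the red tray, let go and handed the job in at about 21 s of the 67 s allowed.

- **Marks:** on each push the force rose along the spring, then jumped to about 11–14 N once the nose stopped yielding, which is well under 40 N. Each was held longer than the required 0.2 s. The nose travel has no direct readout, so "fully in" is judged from that force and the travel. I checked the height by eye: in contact for the first mark, and just before the pushes for the other two.
- **Placing:** the block pressed on the tray floor with up to about 29 N while still held. I eased off before opening the gripper.
- **Last check:** the block is upright near the tray centre, at (0.512, -0.285). Its top is at 66 mm, matching the floor plus its height. The gripper was 0.21 m up and clear, with no force on it.
- **Bystanders:** the screwdriver, tape and mug look unmoved in the last picture, judged by eye rather than measured.

No check failed. The one disagreement was the head's angle: depth fits gave about 17–20° and ray casts about 16°. I used 16.2°, which fits the 0.3 rad limit.

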